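Clear the doorway and latch the parts locker

ROBOT

A 6-joint arm with a two-finger parallel gripper is mounted at the origin on a cart in front of the work surface, level with it; the furniture and walls round the work are solid. World frame = base frame: x ahead of the robot, y to its left, z up, the work surface at z = 0. Lengths are in m, angles in degrees, forces in N, time in s.
With the tool pointing down it reaches from about 0.375 to 0.9 m from the base axis. Payload 3.1 kg.
Tool frame: the origin (TCP) lies on the centre line of the jaws, within the pads' length; the fingertips stand 22 mm ahead of it and the grasp point (between the pads) lies 3 mm ahead of it; y points along the fingers, z is the direction in which the jaws open and shut, and the axes are right-handed (so a half turn about y gives the same grasp; the last joint's range is limited). The gripper opens to 87 mm and grips with 3 to 60 N. Pads are 19 mm wide; open, the fingers measure 117 mm over their backs; the gripper's body (75 mm by 190 mm) begins 51 mm behind the grasp point.
Start: joints at [64.143, 30.224, 82.088, -0, 67.689, -10.227], TCP at [0.168, 0.602, 0.245] pointing down, gripper open.
Joint ranges: [-176.69, 176.69], [-43.24, 126.21], [12.49, 139.97], [-82, 262], [0, 151.66], [-163.58, 163.58]. Speed limits (degrees/s): [159.86, 159.86, 180, 180, 180, 180].

INTERFACE

Orientations are given as a 3x3 rotation matrix whose columns are the frame's x, y, z axes.
In Python, from rig import bot gives the robot as it stands.
- The arm moves only by the tool jog_arm, never from a script. Its argument "motion" is one flat list of numbers, 6 for each row, row after row: the shift along the tool's x, y, z in mm, then the turn, a rotation vector about the tool's x, y, z in degrees. A call has 1 to 20 rows; each row is the pose to reach, as a shift and turn from the pose commanded when the call began, along the tool's axes at that moment; what a row does not reach only later rows make up. A row lasts 1/8 s, in which the tool goes at most 62.5 mm and 10.7 degrees, less where a joint would pass 70% of its speed; a pose out of reach is approached as far as the arm can. A call with a gripper value outside its range is refused whole. "gripper" is the opening, from 0 (shut) to 1 (fully open), set as the call begins (left out, the last holds). The fingers move at their own pace and stop on an object; the grip force is fixed at half the most. Time passes only in rows, so rows that repeat a pose let the fingers close. It gives the time, the measured TCP pose, the force and the opening at its end, in the units of the state.
- bot.read_state(): the state, without advancing time (a new reading comes with each control period).
- bot.capture(name): name is "scene" or "top" or "wrist"; returns (picture, depth): 400x640x3 uint8, red, green, blue; 400x640 float32, m along the optical axis (not along the pixel's ray), 0 where there is no reading.
- bot.get_calibration(name): a dict with "mtx" (3x3 intrinsics, pixels), "pose" (4x4, takes a point from camera to world coordinates); the wrist camera has in their place "hand_eye" (4x4, takes a point from camera to tool coordinates, whose origin is the TCP and whose axes are the tool frame's). Camera axes: x right, y up, looking along -z (the intrinsics and any distortion apply to the point x, -y, -z); pixel columns grow to the right and rows downward; lengths in m; the calibration is good to about 2 mm. The wrist camera is an equidistant fisheye: a pixel r from the principal point sees the ray r / f radians off the axis. A picture is of the moment at which its call begins: read the wrist's pose just before it. get_calibration takes no time and is no camera call.
- bot.hand_in(): hands the job in, once; it reports no verdict.
The state is a dict: "time_s": time; "joint_positions": joint angles; "qvel": joint speeds; "tau": joint torques, N m; "position": TCP position; "tcp_rot": TCP orientation; "force": force on the tool from outside, world axes, zero at the start; "moment": the same for the moment, N m; "opening": opening from 0.0 (shut) to 1.0 (fully open).
Only numpy, scipy, OpenCV 4.12 (cv2) and the standard library are available. Lean on these libraries where they do the work, as an engineer would, in place of code of your own. Each camera call takes 0.05 s, during which the arm holds its last target.

TASK

The door of the small steel bearing locker has been left open and the oil bottle stands in its way. Stand the bottle upright in the black drip tray and let go of it; then push the door shut near its free edge, gently, without slamming or forcing it, until its spring latch snaps in and holds the door by itself. Leave the grease tin, the screwdriver and the tape roll where they are.

Things in the scene. Friction and masses are not known exactly. Their poses are not given: they have to be found in the camera images.
- locker: small grey sheet-steel locker, fixed to the bench, 150 deep (its x) x 200 wide (its y) x 130 mm high. Its open front faces its own -x (towards the robot); the front edges of its walls lie at x = -75 mm. Origin: centre of its underside on the bench, z up. A blue door hangs on its left side (+y)
- locker_door (a joint): angle of the blue door about its upright hinge, rad; grows as it opens towards the robot, 0 is square with the front. It swings lightly and stays where left. The strike's setting is unknown within 11 mm, so the latched door rests somewhere between 0 and 0.07; not latched it springs back beyond 0.079. Closing faster than 1.5 rad/s is slamming
- door_push (a point): point on the door's outer face, 165 mm from the hinge line, 28 mm from the free edge, 95 mm above the bench. The door is 191 mm wide, 12 mm thick and reaches from 9 to 130 mm above the bench. x axis: the door's inward normal (the way to push); y axis: towards the hinge; z up. Smooth enamel. More than 18 N on the door is forcing it
- door_hinge (a point): point on the door's upright hinge line, 95 mm above the bench, in the middle of the door's thickness; it turns with the door, axes as door_push, which lies at x = -6, y = -165 mm from here
- oil_bottle: loose cream oil bottle with a red spout, standing, 0.11 kg, 165 mm high: body 45 mm across up to 112 mm, red neck 20 mm across from 112 to 136 mm (the place to grip), thin spout above. Origin: centre of its underside, z up along it. It stands in the sweep of the door
- drip_tray: square black plastic drip tray, fixed to the bench, 130 x 130 x 22 mm, walls 4 mm, inner floor 4 mm above the bench. Origin: centre of its underside
- grease_tin: bystander: round tin, 73 mm across, 92 mm high, left of the locker. Origin: centre of its underside
- screwdriver: bystander: red-handled screwdriver lying on the bench, 28 x 199 x 30 mm, left of the locker. Origin: centre of its underside
- tape_roll: bystander: roll of black tape lying flat, 62 mm across, 19 mm high, right of the locker. Origin: centre of its underside
- door_latch (a point): tip of the brass spring bolt inside the door's free edge, 66 mm above the bench. In the last 14 mm of travel its bevel rides over the strike (push at door_push climbs to 8 to 14 N, more when fast or nearer the hinge) and the force drops; rubber buffers then resist (3 N per mm) and at 8 to 14 N the bolt snaps in behind the strike. Let go, a latched door stays shut; else it springs back
Mind the look-alikes: they are no part of the job. Of the things like the oil_bottle, leave any that is purple; of the rest the smaller one is meant.

How it is judged:
By the outcome, as a careful person would: the job done as asked, in the order asked, and still so for the second after the job is handed in, with the robot touching nothing.
It also fails if it takes over 72 s, if anything falls off the work surface, if the arm or the gripper's body presses on something with over 40 N, if the wrist force passes 120 N, or if a joint passes its speed limit or range.

## Working session

There is one attempt and no reset: what is moved stays moved. The work goes in short steps, Python scripts to look and compute and a tool call to move; the robot and the scene stay as the last step left them, time stands still between calls to the robot, and variables do not carry over. Pictures are saved under pics/ and viewed, and the job is handed in when it is done.

Besides the shell and the picture viewer there is one more tool, called in YAML: its name, and indented under it one key for each argument. jog_arm: Moves the arm, as the interface text tells. Its arguments: {"type":"object","properties":{"motion":{"type":"array","items":{"type":"number"}},"gripper":{"type":"number"}},"required":["motion"]}

```bash
ls; mkdir -p pics
python3 - <<'E'
from rig import bot
import cv2,numpy as np
s=bot.read_state();print(s)
for n in("scene","top"):
    p,d=bot.capture(n);cv2.imwrite(f"pics/{n}0.png",p[:,:,::-1]);np.save(f"pics/{n}0.npy",d)
    c=bot.get_calibration(n);print(n,c)
print(bot.get_calibration("wrist"))
E
```

```text
pics
{'time_s': 0.0, 'joint_positions': array([ 6.41415712e+01,  3.02775349e+01,  8.21554398e+01, -1.62727552e-03,
        6.76896003e+01, -1.02297805e+01]), 'qvel': array([ 0.0132892 ,  0.0810845 , -0.00676631, -0.01183222,  0.00666823,
        0.00636457]), 'tau': array([-9.18532714e-04, -4.40046465e+01, -1.76587933e+01,  6.33652532e-02,
        5.81317465e-02, -1.31751403e-04]), 'position': array([0.16807951, 0.60126933, 0.24359219]), 'tcp_rot': array([[ 9.63030736e-01, -9.09424891e-04,  2.69390006e-01],
       [-2.69391308e-01, -1.93659383e-03,  9.63028854e-01],
       [-3.54103386e-04, -9.99997711e-01, -2.10999055e-03]]), 'force': array([0.87722788, 0.52171139, 0.05499945]), 'moment': array([-0.05984978,  0.01614622, -0.01891754]), 'opening': 0.9993070538167107}
scene {'mtx': array([[513.62419284,   0.        , 314.46668653],
       [  0.        , 513.62419284, 194.13560006],
       [  0.        ,   0.        ,   1.        ]]), 'pose': array([[ 0.79124321,  0.32469318, -0.51817808, -0.21602292],
       [-0.61132242,  0.44051997, -0.65743977, -0.89297004],
       [ 0.01480158,  0
[... 338 characters left out ...]
      [-0.99962275, -0.02727854, -0.00319851,  0.09801537],
       [-0.00583691,  0.0971973 ,  0.99524802,  1.24571908],
       [ 0.        ,  0.        ,  0.        ,  1.        ]])}
{'mtx': array([[309.70691629,   0.        , 319.44452784],
       [  0.        , 309.70691629, 199.75091702],
       [  0.        ,   0.        ,   1.        ]]), 'hand_eye': array([[ 4.03789723e-04, -9.65889969e-01, -2.58952516e-01,
        -7.11067284e-02],
       [-3.55427821e-04,  2.58952382e-01, -9.65890024e-01,
        -1.39065240e-01],
       [ 9.99999855e-01,  4.82055394e-04, -2.38741856e-04,
        -8.27260389e-04],
       [ 0.00000000e+00,  0.00000000e+00,  0.00000000e+00,
         1.00000000e+00]])}
```

View pics/scene0.png

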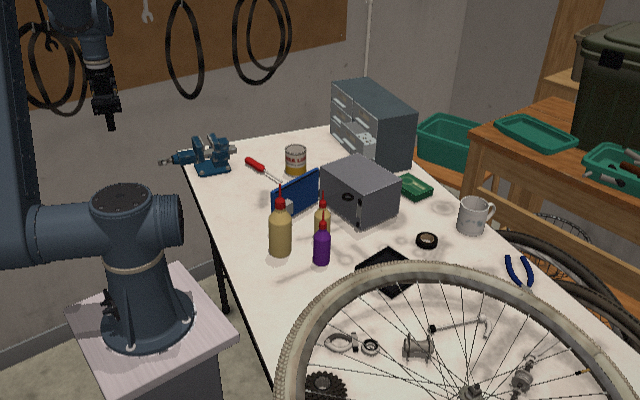

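View pics/top0.png

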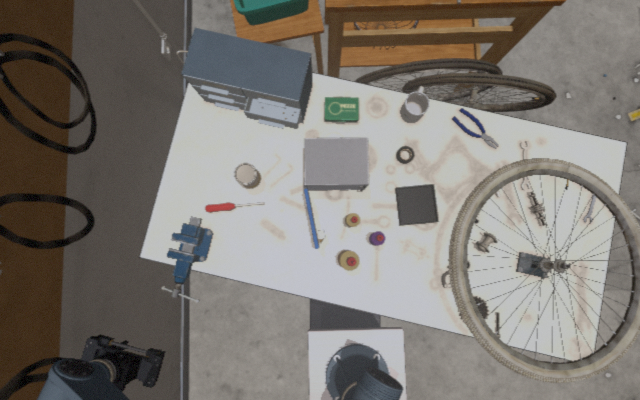

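Bottle-like things in the top view are a large cream bottle at (349,260), a smaller cream one at (352,220) and a purple one at (377,239). The smaller cream bottle should be the one meant. I'll confirm that in a crop and measure.

```bash
cat > h.py <<'E'
import numpy as np,cv2
from rig import bot
def world(n,d):
    c=bot.get_calibration(n);K=c["mtx"];T=c["pose"]
    v,u=np.mgrid[0:d.shape[0],0:d.shape[1]]
    P=np.stack([(u-K[0,2])/K[0,0]*d,-(v-K[1,2])/K[1,1]*d,-d],-1)
    W=P@T[:3,:3].T+T[:3,3]; W[d==0]=np.nan
    return W
def proj(n,p):
    c=bot.get_calibration(n);K=c["mtx"];T=c["pose"]
    q=(np.asarray(p)-T[:3,3])@T[:3,:3]
    return q[...,0]/-q[...,2]*K[0,0]+K[0,2], -q[...,1]/-q[...,2]*K[1,1]+K[1,2]
E
python3 - <<'E'
from h import *
W=world("top",np.load("pics/top0.npy")); S=world("scene",np.load("pics/scene0.npy"))
for u,v in[(352,220),(352,216),(349,260),(377,239),(417,205),(335,150),(305,190),(318,246),(335,215),(405,155),(247,175)]:
    print((u,v),W[v,u].round(4))
p=cv2.imread("pics/top0.png");cv2.imwrite("pics/c1.png",cv2.resize(p[120:280,290:450],None,fx=3.75,fy=3.75,interpolation=cv2.INTER_CUBIC))
p=cv2.imread("pics/scene0.png");cv2.imwrite("pics/c2.png",cv2.resize(p[150:300,250:450],None,fx=4,fy=4,interpolation=cv2.INTER_CUBIC))
np.set_printoptions(suppress=True)
def cl(A,x0,x1,y0,y1,z0,z1):
    m=(A[...,0]>x0)&(A[...,0]<x1)&(A[...,1]>y0)&(A[...,1]<y1)&(A[...,2]>z0)&(A[...,2]<z1);return A[m],m
for nm,A in(("top",W),("scene",S)):
    Q,m=cl(A,.3,.62,-.1,.15,.03,.3)
    n,l,st,ce=cv2.connectedComponentsWithStats(m.astype(np.uint8))
    for i in range(1,n):
        if st[i,4]>15:
            q=A[l==i];print(nm,st[i],q.min(0).round(3),q.max(0).round(3),q.mean(0).round(3))
E
```

```text
(352, 220) [0.5087 0.0082 0.1294]
(352, 216) [0.5228 0.0054 0.1003]
(349, 260) [0.39   0.0248 0.1762]
(377, 239) [ 0.4485 -0.0682  0.1156]
(417, 205) [ 0.5602 -0.2261  0.0052]
(335, 150) [0.7296 0.0537 0.1286]
(305, 190) [0.6058 0.1506 0.1283]
(318, 246) [0.4321 0.1147 0.1285]
(335, 215) [ 0.5342  0.0554 -0.0049]
(405, 155) [ 0.7375 -0.1957 -0.0033]
(247, 175) [0.6649 0.3383 0.0904]
top [357 184  12   5  33] [ 0.612 -0.048  0.041] [ 0.62  -0.011  0.134] [ 0.618 -0.033  0.103]
top [306 187  20  62 349] [0.426 0.092 0.044] [0.617 0.149 0.136] [0.504 0.126 0.119]
top [345 213  16  14 168] [ 0.491 -0.021  0.032] [0.533 0.024 0.164] [0.511 0.004 0.098]
top [370 231  16  15 182] [ 0.429 -0.099  0.032] [ 0.474 -0.055  0.167] [ 0.452 -0.072  0.095]
top [338 250  22  21 349] [ 0.355 -0.01   0.034] [0.416 0.051 0.224] [0.389 0.023 0.131]
scene [ 268  168   52   83 2225] [ 0.355 -0.016  0.03 ] [0.619 0.149 0.225] [0.459 0.07  0.097]
scene [313 191  18  68 812] [ 0.427 -0.1    0.03 ] [0.533 0.017 0.165] [ 0.47  -0.055  0.086]
scene [358 199   3   6  16] [ 0.612 -0.041  0.1  ] [ 0.619 -0.036  0.115] [ 0.615 -0.038  0.107]
scene [356 208   7   9  26] [ 0.617 -0.05   0.051] [ 0.62  -0.026  0.085] [ 0.619 -0.037  0.067]
```

```bash
ls pics
```

```text
c1.png
c2.png
scene0.npy
scene0.png
top0.npy
top0.png
```

View pics/c1.png

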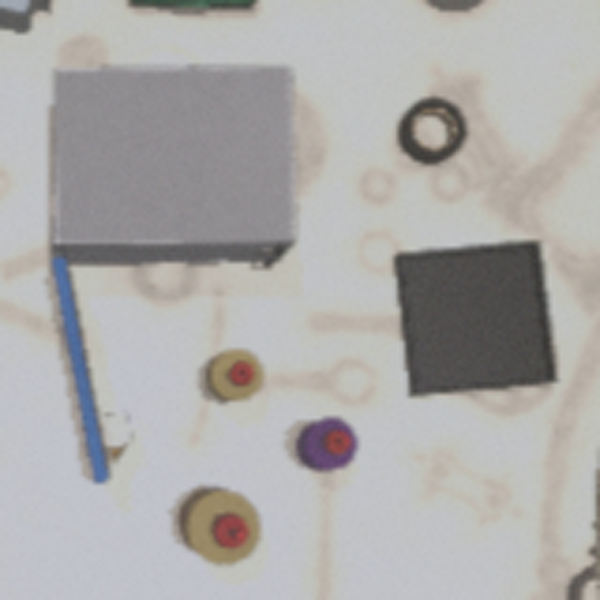

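View pics/c2.png

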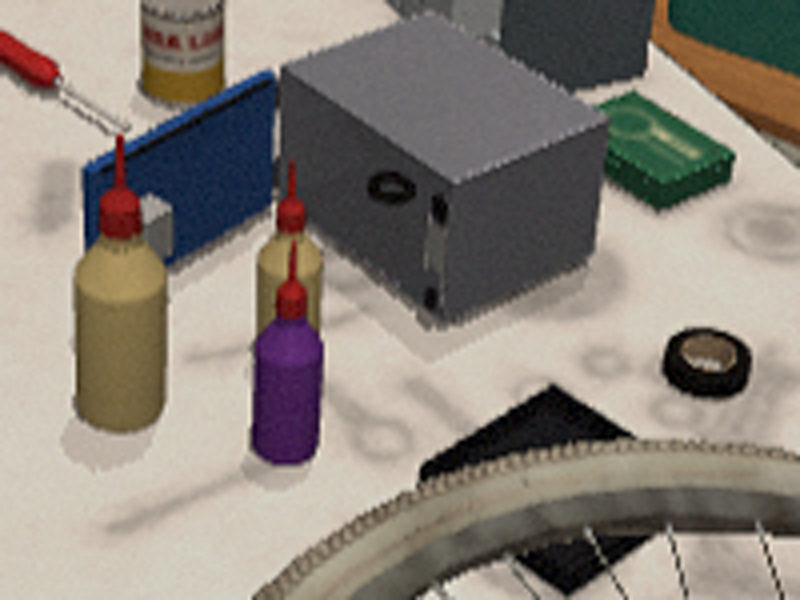

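The crops confirm it: the smaller cream bottle is at c1 (235,375), between the big cream bottle (220,525) and the locker, with the purple one at (327,445). The tray is at c1 (475,318) and the open door is the blue bar from (60,260) to (100,480). Next I'll fit the poses.

Run:
```python
from h import *
from scipy.optimize import least_squares
np.set_printoptions(suppress=True,precision=4)
W=world("top",np.load("pics/top0.npy")); S=world("scene",np.load("pics/scene0.npy"))
def sel(A,x0,x1,y0,y1,z0,z1):
    m=(A[...,0]>x0)&(A[...,0]<x1)&(A[...,1]>y0)&(A[...,1]<y1)&(A[...,2]>z0)&(A[...,2]<z1);return A[m]
def circ(q,r):
    f=least_squares(lambda p:np.hypot(q[:,0]-p[0],q[:,1]-p[1])-r,q[:,:2].mean(0)+[.01,.01],loss='soft_l1',f_scale=.002);return f.x,np.sqrt(np.mean(f.fun**2)),len(q)
for nm,A in(("top",W),("scene",S)):
    print(nm,"bench z",np.nanmedian(sel(A,.45,.6,-.15,-.12,-.03,.03)[:,2]))
    print("body",circ(sel(A,.48,.545,-.03,.035,.02,.095),.0225))
    q=sel(A,.48,.545,-.03,.035,.113,.134);print("neck",circ(q,.010),q.mean(0))
    q=sel(A,.48,.545,-.03,.035,.14,.2);print("spout",q.mean(0) if len(q) else 0,q.max(0) if len(q) else 0)
    for n,b in(("purple",(.42,.485,-.11,-.045)),("big",(.345,.43,-.02,.06))):
        q=sel(A,*b,.02,.09);print(n,q.min(0),q.max(0))
# locker top rect
q=sel(W,.6,.83,-.1,.2,.12,.14)
print(cv2.minAreaRect((q[:,:2]*1000).astype(np.float32)),cv2.boxPoints(cv2.minAreaRect((q[:,:2]*1000).astype(np.float32))))
# door
p=cv2.imread("pics/top0.png").astype(int)
blue=(p[...,0]-p[...,2]>50)
m=blue&(W[...,0]>.4)&(W[...,0]<.63)&(W[...,1]>.08)&(W[...,1]<.17)
q=W[m];print(len(q),q[:,2].min(),q[:,2].max())
q=q[q[:,2]>.115];r=cv2.minAreaRect((q[:,:2]*1000).astype(np.float32));print("door",r,cv2.boxPoints(r))
# scene door face
p=cv2.imread("pics/scene0.png").astype(int)
m=(p[...,0]-p[...,2]>50)&(S[...,0]>.4)&(S[...,0]<.63)&(S[...,1]>.08)&(S[...,1]<.17)
q=S[m];c=np.polyfit(q[:,0],q[:,1],1);print("scene door inner face y=",c,q.min(0),q.max(0))
# tray
p=cv2.imread("pics/top0.png").astype(int)
m=((p.sum(2)<260)&(W[...,0]>.45)&(W[...,0]<.65)&(W[...,1]>-.33)&(W[...,1]<-.13)).astype(np.uint8)
n,l,st,ce=cv2.connectedComponentsWithStats(m);i=1+st[1:,4].argmax();q=W[l==i];r=cv2.minAreaRect((q[:,:2]*1000).astype(np.float32));print("tray",r,st[i],np.percentile(q[:,2],[1,50,99]))
q=sel(W,.3,.8,-.7,-.14,.03,.6);print("wheel etc",q.min(0),q.max(0))
```

```text
top bench z 5.89098460653803e-05
body (array([0.5134, 0.0006]), np.float64(0.003240233240656093), 86)
neck (array([0.5127, 0.0001]), np.float64(0.0031577492183768496), 31) [0.5113 0.0018 0.1273]
spout [0.5102 0.0011 0.1547] [0.5109 0.003  0.1637]
purple [ 0.4285 -0.0987  0.0209] [ 0.4737 -0.0546  0.0898]
big [0.3725 0.0236 0.0259] [0.4161 0.0514 0.089 ]
scene bench z 0.0001390337992129287
body (array([0.5156, 0.0001]), np.float64(0.0025338340520638467), 201)
neck (array([ 0.5036, -0.0132]), np.float64(0.004035146190620645), 49) [ 0.5097 -0.007   0.124 ]
spout [ 0.5117 -0.0041  0.1533] [ 0.5142 -0.0023  0.1629]
purple [ 0.4267 -0.1032  0.0202] [ 0.4703 -0.0613  0.0899]
big [ 0.3547 -0.0151  0.0201] [0.4139 0.0316 0.0898]
((723.0314331054688, 68.96453857421875), (227.80703735351562, 242.09030151367188), 4.9872212409973145) [[599.0363 179.6494]
 [620.082  -61.5244]
 [847.0266 -41.7203]
 [825.9808 199.4535]]
173 0.1247501341679309 0.1361846845725425
door ((517.3521728515625, 134.4738006591797), (184.25363159179688, 9.566596984863281), 9.455449104309082) [[425.6912 124.0575]
 [427.2628 114.6208]
 [609.0132 144.8901]
 [607.4415 154.3268]]
scene door inner face y= [0.1543 0.049 ] [0.4247 0.1084 0.0151] [0.6113 0.1509 0.1352]
tray ((561.1124267578125, -221.49935913085938), (125.69612884521484, 128.62254333496094), 3.952775478363037) [ 396  185   42   40 1395] [-0.0019  0.0042  0.0238]
wheel etc [ 0.3    -0.6999  0.03  ] [ 0.6962 -0.2767  0.1613]
```

Fitted poses:

| Thing | Position (m) | Note |
|---|---|---|
| Target bottle | about (0.512, 0.000) | neck at about 0.124 high |
| Tray | about (0.561, -0.2215) | |
| Door | hinge about (0.61, 0.149), open about 1.4 rad | |

I'll move above the bottle with the jaws diagonal, because that clears the big bottle.

jog_arm:
  motion: [5,-5,-5,0,1.2,0,20,-15,-19,0,4.8,0,44,-25,-44,0,10.7,0,74,-35,-73,0,17.9,0,104,-45,-102,0,25,0,133,-55,-131,0,32.2,0,163,-55,-161,0,39.4,0,192,-55,-190,0,46.6,0,222,-55,-219,0,53.7,0,252,-55,-248,0,60.9,0,281,-55,-278,0,68,0,311,-55,-307,0,75.2,0,340,-55,-336,0,82.4,0,370,-55,-365,0,89.6,0,400,-55,-394,0,96.7,0,429,-55,-424,0,103.9,0,454,-55,-448,0,109.8,0,474,-55,-468,0,114.6,0,489,-55,-482,0,118.2,0,494,-55,-487,0,119.4,0]
  gripper: 1

```text
time_s: 2.6
position: [0.513, -0.0014, 0.2999]
tcp_rot: [[-0.71, 0.0, 0.704], [-0.704, -0.0, -0.71], [-0.0, -1.0, 0.0]]
force: [0.4, 0.4, 0.1]
opening: 1.0
```

```bash
cat >> h.py <<'E'
def wrist_ray(u,v,s):
    c=bot.get_calibration("wrist");K=c["mtx"];H=c["hand_eye"]
    dx,dy=u-K[0,2],v-K[1,2];r=np.hypot(dx,dy);th=r/K[0,0]
    q=np.array([np.sin(th)*dx/r,-np.sin(th)*dy/r,-np.cos(th)])
    R=s["tcp_rot"];o=R@H[:3,3]+s["position"];return o,R@H[:3,:3]@q
def wrist_at(u,v,z,s):
    o,d=wrist_ray(u,v,s);return o+d*(z-o[2])/d[2]
def wrist_proj(p,s):
    c=bot.get_calibration("wrist");K=c["mtx"];H=c["hand_eye"]
    q=s["tcp_rot"].T@(np.asarray(p)-s["position"]);q=H[:3,:3].T@(q-H[:3,3])
    th=np.arctan2(np.hypot(q[0],q[1]),-q[2]);h=np.hypot(q[0],q[1])
    return K[0,2]+K[0,0]*th*q[0]/h,K[1,2]-K[0,0]*th*q[1]/h
E
python3 - <<'E'
from h import *
s=bot.read_state();p,d=bot.capture("wrist")
print(s["joint_positions"],s["position"])
p=p[:,:,::-1].copy();cv2.imwrite("pics/w1.png",p)
for z in(.112,.136,.165):print(z,wrist_proj([.512,0,z],s))
E
```

```text
[-1.26552969e+01  1.77277727e+01  9.39856872e+01  1.74031855e-03
  6.82615011e+01  3.25590354e+01] [ 0.51301317 -0.00141999  0.29989685]
0.112 (np.float64(317.89278306156154), np.float64(183.4893682613586))
0.136 (np.float64(317.7671858595521), np.float64(188.46942712579258))
0.165 (np.float64(317.5882890598264), np.float64(195.5861541482619))
```

View pics/w1.png

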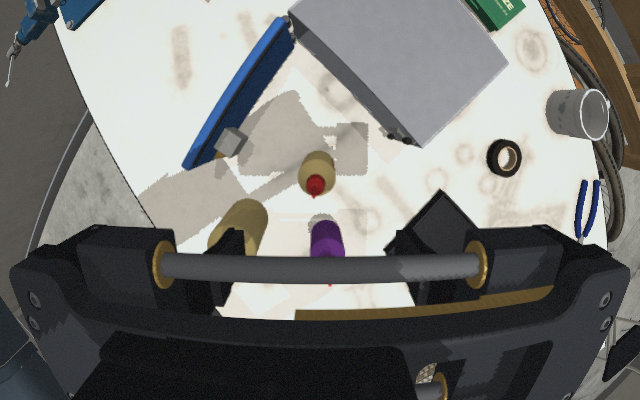

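The bottle's red neck is at about (315,185) and its spout tip at (313,197). The predicted positions were (318,188) and (318,196), so they agree within about 3 mm. I'll check the numbers and descend.

Run:
```python
from h import *
s=bot.read_state()
p=cv2.imread("pics/w1.png");cv2.imwrite("pics/w1c.png",cv2.resize(p[140:210,270:360],None,fx=8,fy=8,interpolation=cv2.INTER_CUBIC))
hs=cv2.cvtColor(p,cv2.COLOR_BGR2HSV);m=((hs[...,0]<8)|(hs[...,0]>172))&(hs[...,1]>150)&(hs[...,2]>60);m[:140]=0;m[210:]=0;m[:,:270]=0;m[:,360:]=0
v,u=np.nonzero(m);print(u.min(),u.max(),v.min(),v.max(),u.mean(),v.mean())
print(wrist_at(u.mean(),v.mean(),.13,s),wrist_at(313,197,.163,s))
```

```text
306 324 175 196 314.9933554817276 184.7375415282392
[0.51199774 0.0037208  0.13      ] [0.50791602 0.00162653 0.163     ]
```

View pics/w1c.png

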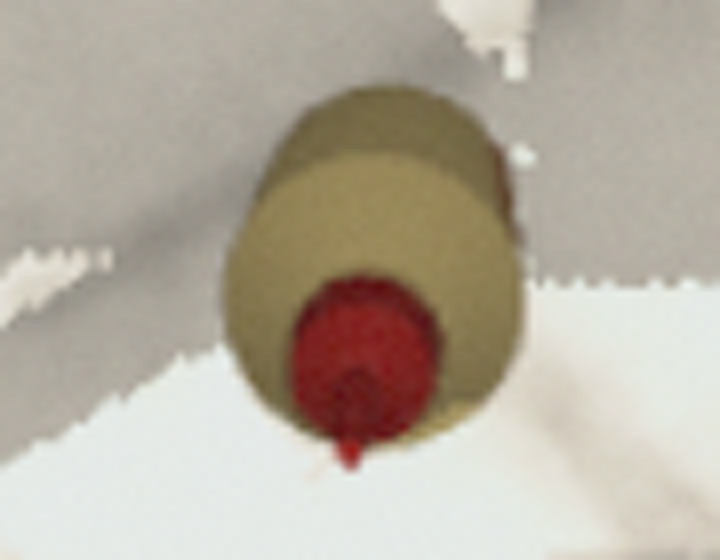

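The crop shows the neck upright and centred at crop (365,355), so the bottle is at about (0.511, 0.002). I'll descend and close on the neck.

jog_arm:
  motion: [0,8,-1,0,0,0,0,28,-2,0,0,0,0,56,-4,0,0,0,0,84,-4,0,0,0,0,112,-4,0,0,0,0,136,-4,0,0,0,0,152,-4,0,0,0,0,161,-4,0,0,0,0,164,-4,0,0,0,0,164,-4,0,0,0]

```text
time_s: 3.9
position: [0.5101, 0.0029, 0.1358]
tcp_rot: [[-0.707, 0.0, 0.707], [-0.707, -0.0, -0.707], [-0.0, -1.0, 0.0]]
force: [0.1, -0.3, -0.1]
opening: 1.0
```

Run:
```python
from h import *
s=bot.read_state();print(s["position"],s["force"]);p,d=bot.capture("wrist")
cv2.imwrite("pics/w2.png",p[:,:,::-1])
p,d=bot.capture("scene");cv2.imwrite("pics/s2.png",cv2.resize(p[100:320,190:430,::-1],None,fx=2.7,fy=2.7))
```

```text
[0.51014632 0.0028601  0.13579126] [ 0.08711414 -0.33410848 -0.08483449]
```

View pics/w2.png

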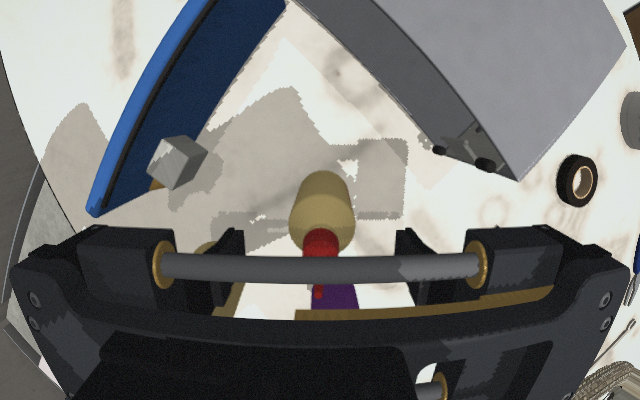

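View pics/s2.png

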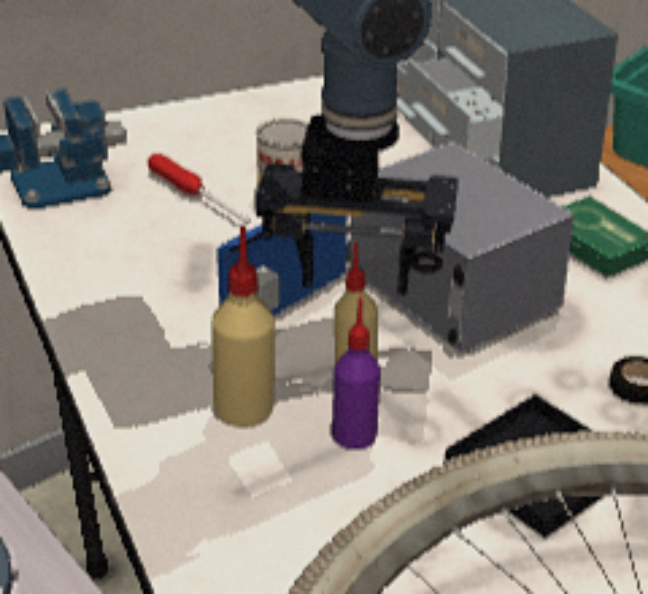

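The wrist view shows the bottle centred between the fingers at (320,240). The scene view shows the neck between the jaws at (355,275), with all the neighbours clear. Closing now.

jog_arm:
  motion: [0,0,0,0,0,0,0,0,0,0,0,0,0,0,0,0,0,0,0,0,0,0,0,0,0,0,0,0,0,0,0,0,0,0,0,0,0,0,0,0,0,0,0,0,0,0,0,0]
  gripper: 0

```text
time_s: 5.0
position: [0.51, 0.0026, 0.1355]
tcp_rot: [[-0.707, -0.0, 0.707], [-0.707, 0.0, -0.707], [0.0, -1.0, -0.0]]
force: [0.6, -0.7, -0.3]
opening: 0.205
```

The grip is on the neck (opening 17.8 mm). I'll lift, carry to above the tray and turn the jaws along x.

jog_arm:
  motion: [0,-5,0,0,0,0,0,-20,0,0,0,0,0,-40,0,0,0,0,0,-60,0,0,0,0,2,-75,4,0,-1,0,10,-82,15,0,-3,0,22,-85,35,0,-8,0,37,-85,58,0,-14,0,52,-85,83,0,-20,0,68,-85,108,0,-26,0,83,-85,132,0,-31,0,97,-85,154,0,-36,0,108,-85,172,0,-40,0,117,-85,186,0,-43,0,121,-85,193,0,-45,0,122,-85,194,0,-45,0,122,-85,194,0,-45,0]

```text
time_s: 7.12
position: [0.5607, -0.2206, 0.221]
tcp_rot: [[-0.001, 0.0, 1.0], [-1.0, 0.0, -0.001], [-0.0, -1.0, 0.0]]
force: [0.4, -0.6, -1.2]
opening: 0.21
```

Run:
```python
from h import *
s=bot.read_state();print(s["position"],s["tcp_rot"].round(3),s["force"],s["opening"]);p,d=bot.capture("wrist")
cv2.imwrite("pics/w3.png",p[:,:,::-1])
p,d=bot.capture("top");cv2.imwrite("pics/t3.png",cv2.resize(p[100:300,290:510,::-1],None,fx=3,fy=3));np.save("pics/t3.npy",d)
```

```text
[ 0.56067284 -0.2205694   0.22103866] [[-0.001  0.     1.   ]
 [-1.     0.    -0.001]
 [-0.    -1.     0.   ]] [ 0.36064263 -0.6028776  -1.18642925] 0.21041549375133892
```

View pics/w3.png

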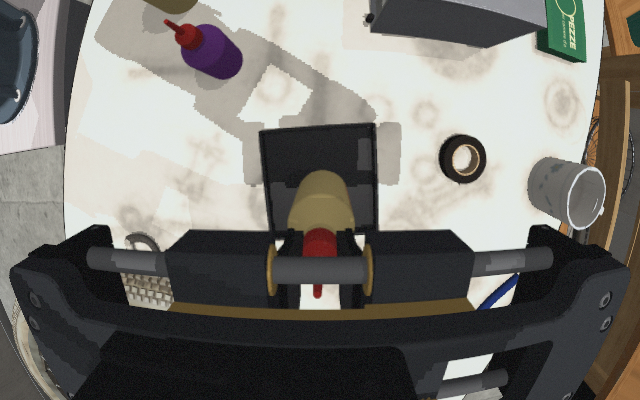

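View pics/t3.png

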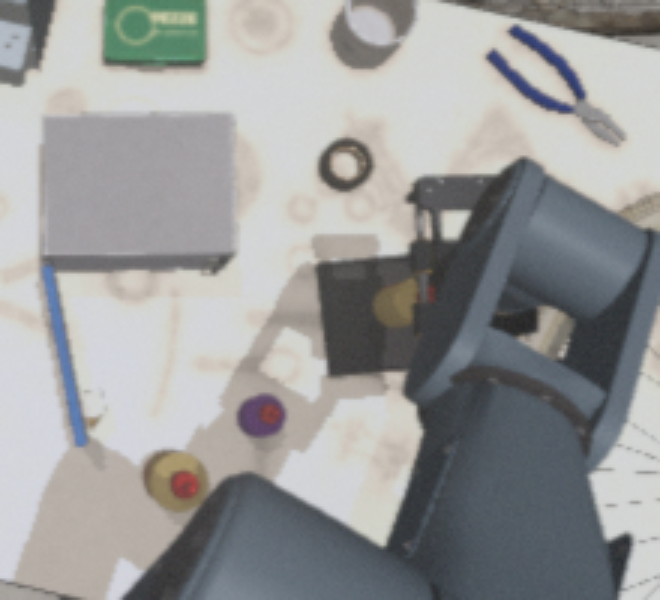

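The wrist view shows the bottle hanging upright over the tray, with the tray's far rim corners at about (262,130) and (375,124). I'll check the centring.

Run:
```python
from h import *
s=bot.read_state()
a=wrist_at(262,130,.022,s);b=wrist_at(375,124,.022,s);d=b-a;d/=np.linalg.norm(d);n=np.array([d[1],-d[0],0])
print(a,b,np.linalg.norm(b-a),(a+b)/2+.065*n)
```

```text
[ 0.49706462 -0.16169215  0.022     ] [ 0.6206073  -0.15523154  0.022     ] 0.12371149151268934 [ 0.56223047 -0.22337315  0.022     ]
```

jog_arm:
  motion: [0,6,0,0,0,0,0,20,0,0,0,0,0,38,0,0,0,0,0,54,0,0,0,0,0,66,0,0,0,0,0,73,0,0,0,0,0,77,0,0,0,0,0,79,0,0,0,0,0,80,0,0,0,0,0,80,0,0,0,0]

```text
time_s: 8.48
position: [0.561, -0.2209, 0.1409]
tcp_rot: [[-0.001, 0.001, 1.0], [-1.0, -0.0, -0.001], [0.0, -1.0, 0.001]]
force: [-0.6, 0.3, -0.6]
opening: 0.211
```

jog_arm:
  motion: [0,0.5,0,0,0,0,0,1,0,0,0,0,0,1.5,0,0,0,0,0,1.5,0,0,0,0]

```text
time_s: 8.98
position: [0.5611, -0.2211, 0.1395]
tcp_rot: [[-0.0, 0.001, 1.0], [-1.0, -0.001, -0.0], [0.001, -1.0, 0.001]]
force: [-0.4, -0.4, 2.4]
opening: 0.207
```

The bottle is touching the tray floor (force went from -0.6 to +2.4 N). Releasing.

jog_arm:
  motion: [0,0,0,0,0,0,0,0,0,0,0,0,0,0,0,0,0,0,0,0,0,0,0,0,0,0,0,0,0,0,0,0,0,0,0,0]
  gripper: 0.7

```text
time_s: 9.72
position: [0.5608, -0.2208, 0.139]
tcp_rot: [[-0.0, -0.0, 1.0], [-1.0, 0.0, -0.0], [-0.0, -1.0, -0.0]]
force: [-0.8, -0.3, -0.4]
opening: 0.694
```

jog_arm:
  motion: [0,-4,0,0,0,0,0,-14,0,0,0,0,0,-34,0,0,0,0,0,-60,0,0,0,0,0,-90,0,0,0,0,0,-120,0,0,0,0,0,-145,0,0,0,0,0,-157,0,0,0,0,0,-160,0,0,0,0]

```text
time_s: 10.85
position: [0.561, -0.2209, 0.2999]
tcp_rot: [[-0.0, 0.001, 1.0], [-1.0, -0.001, -0.0], [0.001, -1.0, 0.001]]
force: [0.2, 0.1, -0.2]
opening: 0.699
```

Run:
```python
from h import *
s=bot.read_state();print(s["position"],s["force"],s["opening"]);p,d=bot.capture("wrist")
cv2.imwrite("pics/w4.png",p[:,:,::-1])
print(wrist_proj([.561,-.221,.13],s))
```

```text
[ 0.56095982 -0.22088407  0.29990454] [ 0.15162567  0.13046377 -0.16546369] 0.6992692465173472
(np.float64(319.9670182275336), np.float64(187.67061431713705))
```

View pics/w4.png

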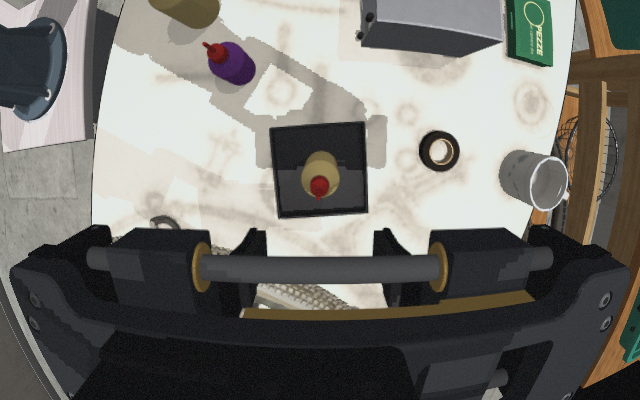

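The bottle stands upright in the tray at (319,180), released, and the purple bottle at (230,62) is untouched. Next I need exact locker and door geometry.

Run:
```python
from h import *
np.set_printoptions(suppress=True,precision=4)
def top_at(u,v,z):
    c=bot.get_calibration("top");K=c["mtx"];T=c["pose"]
    q=T[:3,:3]@np.array([(u-K[0,2])/K[0,0],-(v-K[1,2])/K[1,1],-1]);return T[:3,3]+q*(z-T[2,3])/q[2]
for n,(u,v) in dict(fl=(53,243),fr=(292,243),bl=(55,68),br=(294,67)).items():
    print(n,top_at(290+u/3.75,120+v/3.75,.13))
W=world("top",np.load("pics/top0.npy"))
# door top center line
p=cv2.imread("pics/top0.png").astype(int)
m=(p[...,0]-p[...,2]>50)&(W[...,0]>.4)&(W[...,0]<.63)&(W[...,1]>.08)&(W[...,1]<.17)
v,u=np.nonzero(m)
P=np.array([top_at(a,b,.13) for a,b in zip(u,v)])
l=cv2.fitLine(P[:,:2].astype(np.float32),cv2.DIST_L2,0,1e-4,1e-4).ravel();t=(P[:,:2]-l[2:])@l[:2]
print("door line",l,np.degrees(np.arctan2(l[1],l[0])),l[2:]+l[:2]*t.min(),l[2:]+l[:2]*t.max())
# locker top via depth, gray
q=(W[...,2]>.12)&(W[...,2]<.14)&(W[...,0]>.62)&(W[...,0]<.79)&(W[...,1]>-.07)&(W[...,1]<.17)
for band in np.arange(-.03,.14,.02):
    k=q&(abs(W[...,1]-band)<.01);print(round(band,2),W[k][:,0].min().round(4),W[k][:,0].max().round(4),end=' | ')
print()
for band in np.arange(.63,.77,.02):
    k=q&(abs(W[...,0]-band)<.01);print(round(band,2),W[k][:,1].min().round(4),W[k][:,1].max().round(4),end=' | ')
S=world("scene",np.load("pics/scene0.npy"))
k=(S[...,2]>.02)&(S[...,2]<.12)&(S[...,0]>.62)&(S[...,0]<.77)&(S[...,1]>-.075)&(S[...,1]<-.03)
q=S[k];print("right wall fit y=",np.polyfit(q[:,0],q[:,1],1))
```

```text
fl [0.6219 0.1528 0.13  ]
fr [ 0.6164 -0.0448  0.13  ]
bl [0.77   0.1479 0.13  ]
br [ 0.7651 -0.0523  0.13  ]
door line [0.9859 0.1673 0.5173 0.1343] 9.628169 [0.4266 0.1189] [0.6088 0.1498]
-0.03 0.622 0.769 | -0.01 0.6201 0.77 | 0.01 0.6201 0.7671 | 0.03 0.6208 0.7681 | 0.05 0.6212 0.768 | 0.07 0.622 0.7688 | 0.09 0.6221 0.7703 | 0.11 0.6224 0.7704 | 0.13 0.6229 0.7706 | 
0.63 -0.0461 0.1506 | 0.65 -0.0466 0.1498 | 0.67 -0.0478 0.1493 | 0.69 -0.0485 0.1488 | 0.71 -0.0496 0.1484 | 0.73 -0.0502 0.1478 | 0.75 -0.0477 0.1475 | 0.77 -0.0485 0.147 | right wall fit y= [-0.0315 -0.0281]
```

Results: locker yaw is about -1.8° and the hinge is at about (0.615, 0.1505). The free edge is 0.191 m from the hinge, as specified. The door is open 78.6°. I'll go to a standoff 40 mm outside the door, fingers shut, with the finger backs facing the door.

jog_arm:
  motion: [-8,0,-2,0,1.6,0,-28,0,-8,0,5.6,0,-57,0,-17,0,11.2,0,-89,0,-26,0,17.7,0,-121,0,-36,0,24.1,0,-154,0,-45,0,30.5,0,-186,0,-55,0,37,0,-218,0,-64,0,43.4,0,-250,0,-74,0,49.8,0,-283,0,-83,0,56.2,0,-315,0,-93,0,62.7,0,-347,0,-102,0,69.1,0,-376,0,-111,0,74.7,0,-396,0,-117,0,78.7,0,-404,0,-119,0,80.4,0,-404,0,-119,0,80.4,0]
  gripper: 0

```text
time_s: 12.9
position: [0.4412, 0.1836, 0.298]
tcp_rot: [[-0.986, -0.002, 0.168], [-0.168, -0.0, -0.986], [0.002, -1.0, 0.0]]
force: [0.1, -0.5, -0.7]
opening: 0.003
```

Run:
```python
from h import *
s=bot.read_state();print(s["position"],s["tcp_rot"].round(3),s["opening"],s["joint_positions"]);p,d=bot.capture("wrist")
p=p[:,:,::-1].copy()
H=np.array([.615,.1505]);
for r in(0,.165,.193):
    a=np.radians(268.25-78.6);x=H+r*np.array([np.cos(a),np.sin(a)]);u,v=wrist_proj([*x,.13],s);print(r,u,v);cv2.circle(p,(int(u),int(v)),3,(0,255,0),1)
cv2.imwrite("pics/w5.png",p)
p,d=bot.capture("top");cv2.imwrite("pics/t5.png",cv2.resize(p[100:300,230:450,::-1],None,fx=3,fy=3));np.save("pics/t3.npy",d)
```

```text
[0.44122478 0.18357545 0.29804905] [[-0.986 -0.002  0.168]
 [-0.168 -0.    -0.986]
 [ 0.002 -1.     0.   ]] 0.0031090190414149064 [ 9.16225648e+00  1.49550009e+01  9.85353060e+01 -5.13589840e-03
  6.66456295e+01  8.94955331e+01]
0 381.029539595869 26.539471783643336
0.165 379.04788919124525 186.93217946201784
0.193 377.7203122613006 212.89858715686418
```

View pics/w5.png

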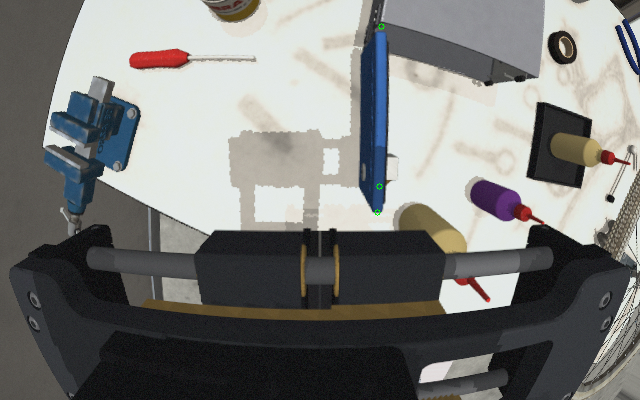

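View pics/t5.png

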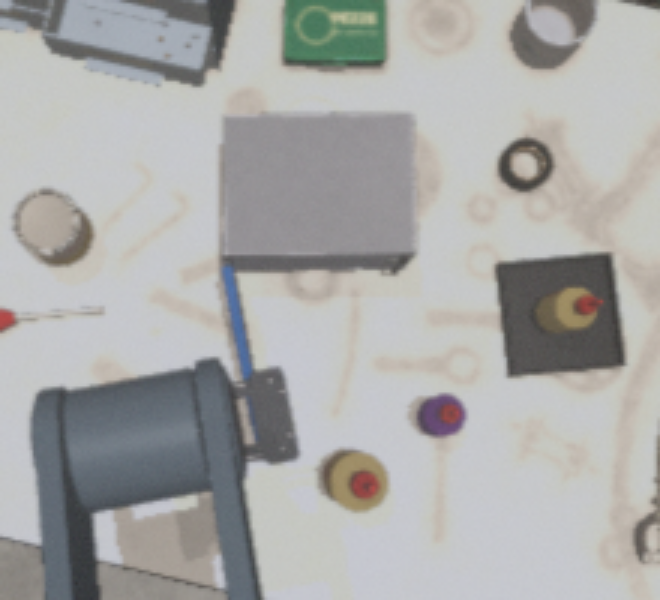

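The overlay points fall on the door within about 2 mm. The door's outer side is free, with the fingers (320,270) to the left of it. Descending beside the door.

jog_arm:
  motion: [0,8,0,0,0,0,0,28,0,0,0,0,0,56,0,0,0,0,0,84,0,0,0,0,0,112,0,0,0,0,0,140,0,0,0,0,0,165,0,0,0,0,0,181,0,0,0,0,0,187,0,0,0,0,0,188,0,0,0,0,0,188,0,0,0,0]

```text
time_s: 14.38
position: [0.4425, 0.1832, 0.1115]
tcp_rot: [[-0.986, 0.001, 0.166], [-0.166, 0.0, -0.986], [-0.001, -1.0, 0.0]]
force: [0.3, 0.6, -0.1]
opening: 0.006
```

```bash
python3 - <<'E'
from h import *
s=bot.read_state();print(s["position"],s["force"]);p,d=bot.capture("wrist")
cv2.imwrite("pics/w6.png",p[:,:,::-1])
p,d=bot.capture("scene");cv2.imwrite("pics/s6.png",cv2.resize(p[100:320,190:430,::-1],None,fx=2.7,fy=2.7))
E
cat > door.py <<'E'
# rows for arc: from (th0) to list of th, in tool frame at start pose R0,p0 (given)
import numpy as np,sys
H=np.array([.615,.1505])
def pose(th,gap,r=.165):
    a=np.radians(268.25-th);d=np.array([np.cos(a),np.sin(a)]);n=np.array([-d[1],d[0]])
    return H+r*d-gap*n,d,n
def rows(p0,yaw0,ths,gap,r=.165):
    a=np.radians(yaw0);x=np.array([np.cos(a),np.sin(a)]);z=np.array([-x[1],x[0]])
    for th in ths:
        p,d,n=pose(th,gap,r);e=(p-p0)*1000
        t=-((268.25-th)-yaw0+180)%360
        t=(-((268.25-th)-yaw0)+180)%360-180
        print(f"{th:.1f}: {e@x:.1f}, 0, {e@z:.1f}, 0, {t:.1f}, 0")
E
```

```text
[0.44247331 0.18317397 0.11148242] [ 0.26016337  0.55163971 -0.13081836]
```

View pics/w6.png

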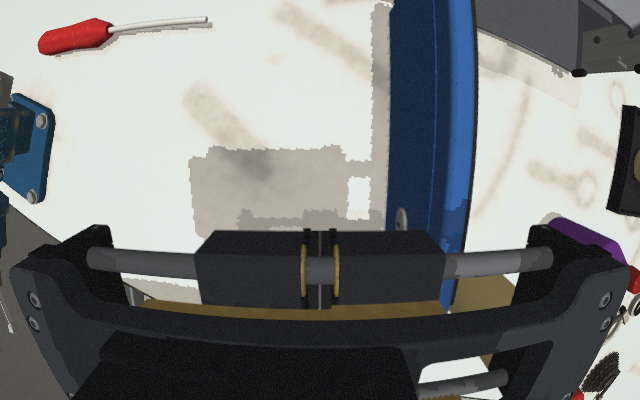

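View pics/s6.png

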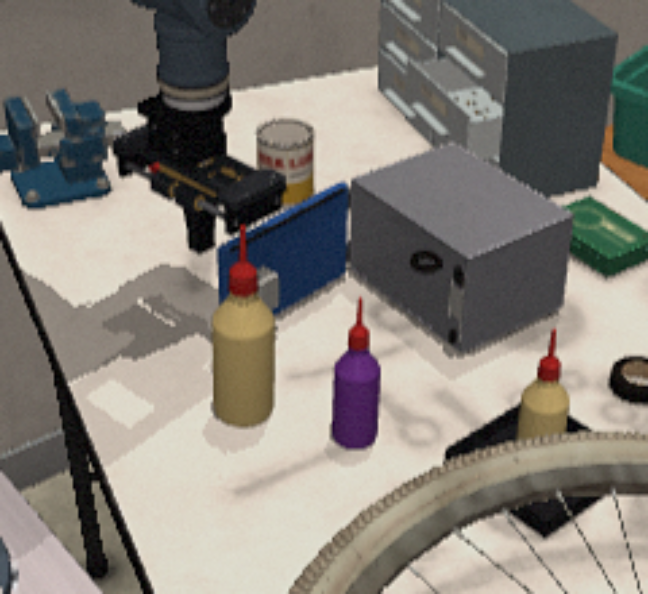

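The fingers are beside the door's outer face, about 40 mm off, and everything is clear. I'll work out the arc rows.

Run:
```python
from door import *
p0=np.array([.4424,.1832]);y0=189.6
rows(p0,y0,[78.6],.045);rows(p0,y0,[78.6],.030);rows(p0,y0,[78.6],.024)
rows(p0,y0,[78.4,77.9,76.9,75.4,73.4,70.9,68,65,62,59,56,53,50.5,48.5,47,46.5],.021)
```

```text
78.6: 0.3, 0, 16.2, 0, -0.1, 0
78.6: 0.3, 0, 31.2, 0, -0.1, 0
78.6: 0.3, 0, 37.2, 0, -0.1, 0
78.4: 0.4, 0, 40.7, 0, -0.2, 0
77.9: 0.5, 0, 42.2, 0, -0.8, 0
76.9: 0.8, 0, 45.1, 0, -1.8, 0
75.4: 1.2, 0, 49.4, 0, -3.2, 0
73.4: 1.5, 0, 55.2, 0, -5.2, 0
70.9: 1.6, 0, 62.5, 0, -7.8, 0
68.0: 1.3, 0, 70.9, 0, -10.7, 0
65.0: 0.6, 0, 79.6, 0, -13.7, 0
62.0: -0.6, 0, 88.2, 0, -16.7, 0
59.0: -2.3, 0, 96.7, 0, -19.7, 0
56.0: -4.4, 0, 105.2, 0, -22.7, 0
53.0: -6.9, 0, 113.5, 0, -25.7, 0
50.5: -9.3, 0, 120.4, 0, -28.2, 0
48.5: -11.5, 0, 125.7, 0, -30.2, 0
47.0: -13.3, 0, 129.7, 0, -31.7, 0
46.5: -13.9, 0, 131.0, 0, -32.2, 0
```

jog_arm:
  motion: [0,0,5,0,0,0,0,0,16,0,0,0,0,0,28,0,0,0,0,0,36,0,0,0,0,0,40,0,-0.2,0,0.5,0,42,0,-0.8,0,0.8,0,45,0,-1.8,0,1.2,0,49.5,0,-3.2,0,1.5,0,55,0,-5.2,0,1.6,0,62.5,0,-7.8,0,1.3,0,71,0,-10.7,0,0.6,0,79.5,0,-13.7,0,-0.6,0,88,0,-16.7,0,-2.3,0,96.5,0,-19.7,0,-4.4,0,105,0,-22.7,0,-7,0,113.5,0,-25.7,0,-9.3,0,120.5,0,-28.2,0,-11.5,0,125.7,0,-30.2,0,-13.3,0,129.7,0,-31.7,0,-13.9,0,131,0,-32.2,0]

```text
time_s: 16.98
position: [0.4776, 0.0562, 0.111]
tcp_rot: [[-0.746, -0.0, 0.666], [-0.666, -0.0, -0.746], [0.0, -1.0, 0.0]]
force: [-0.9, 0.3, 0.6]
opening: 0.001
```

Run:
```python
from h import *
from door import *
s=bot.read_state();print(s["position"],s["tcp_rot"].round(3),s["force"]);p,d=bot.capture("wrist")
cv2.imwrite("pics/w7.png",p[:,:,::-1])
p,d=bot.capture("scene");cv2.imwrite("pics/s7.png",cv2.resize(p[100:320,190:430,::-1],None,fx=2.7,fy=2.7))
y0=np.degrees(np.arctan2(s["tcp_rot"][1,0],s["tcp_rot"][0,0]));print(y0)
P=s["position"][:2]
rows(P,y0,[46.5,46,45,43.5,41.5,39,36.2,33.4,30.6,27.8,25,22.4,20,18,16.3,14.8,13.5,12.5,12],.021)
```

```text
[0.47763902 0.05616532 0.11101314] [[-0.746 -0.     0.666]
 [-0.666 -0.    -0.746]
 [ 0.    -1.     0.   ]] [-0.89826918  0.32803076  0.55712599]
-138.20304871797057
46.5: -0.3, 0, 0.1, 0, 0.0, 0
46.0: -0.1, 0, 1.5, 0, -0.5, 0
45.0: 0.2, 0, 4.4, 0, -1.5, 0
43.5: 0.6, 0, 8.8, 0, -3.0, 0
41.5: 0.9, 0, 14.5, 0, -5.0, 0
39.0: 1.1, 0, 21.8, 0, -7.5, 0
36.2: 0.8, 0, 29.9, 0, -10.3, 0
33.4: 0.2, 0, 38.0, 0, -13.1, 0
30.6: -0.8, 0, 46.1, 0, -15.9, 0
27.8: -2.2, 0, 54.1, 0, -18.7, 0
25.0: -4.0, 0, 62.0, 0, -21.5, 0
22.4: -6.0, 0, 69.3, 0, -24.1, 0
20.0: -8.2, 0, 75.9, 0, -26.5, 0
18.0: -10.2, 0, 81.4, 0, -28.5, 0
16.3: -12.1, 0, 85.9, 0, -30.2, 0
14.8: -13.8, 0, 89.9, 0, -31.7, 0
13.5: -15.4, 0, 93.4, 0, -33.0, 0
12.5: -16.7, 0, 96.0, 0, -34.0, 0
12.0: -17.3, 0, 97.3, 0, -34.5, 0
```

View pics/w7.png

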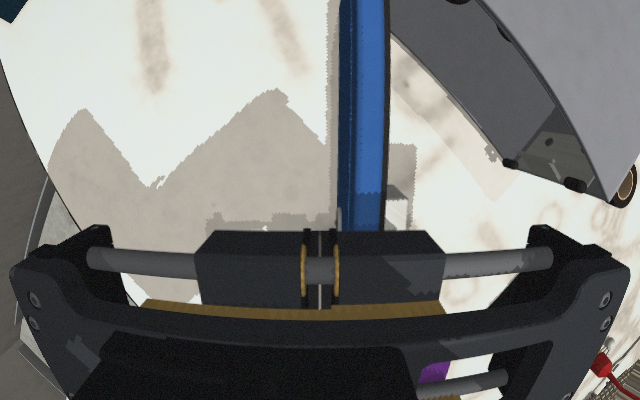

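View pics/s7.png

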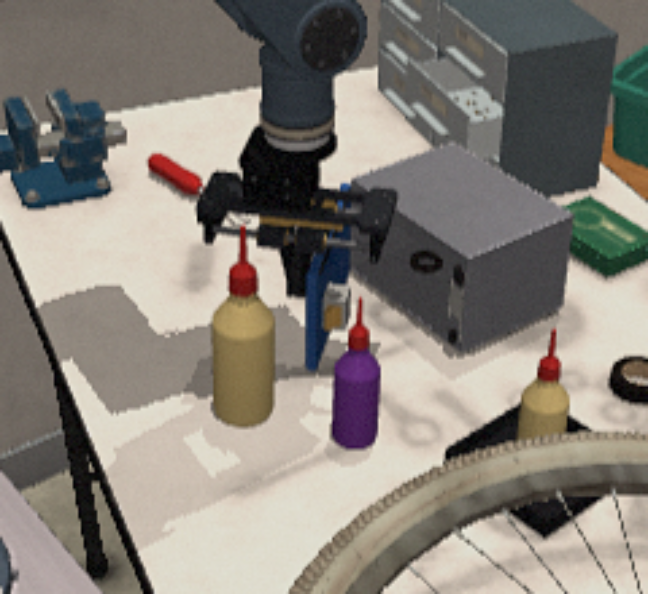

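The door is following the finger at about 46°, and the bottles are clear. Continuing to 12°.

jog_arm:
  motion: [0,0,1.5,0,-0.5,0,0.2,0,4.5,0,-1.5,0,0.6,0,9,0,-3,0,0.9,0,14.5,0,-5,0,1,0,22,0,-7.5,0,0.8,0,30,0,-10.3,0,0.2,0,38,0,-13.1,0,-0.8,0,46,0,-15.9,0,-2.2,0,54,0,-18.7,0,-4,0,62,0,-21.5,0,-6,0,69.3,0,-24.1,0,-8.2,0,76,0,-26.5,0,-10.2,0,81.4,0,-28.5,0,-12,0,86,0,-30.2,0,-13.8,0,90,0,-31.7,0,-15.4,0,93.4,0,-33,0,-16.7,0,96,0,-34,0,-17.3,0,97.3,0,-34.5,0,-17.3,0,97.3,0,-34.5,0]

```text
time_s: 19.45
position: [0.5554, -0.0047, 0.1111]
tcp_rot: [[-0.237, 0.0, 0.971], [-0.971, 0.0, -0.237], [-0.0, -1.0, 0.0]]
force: [-0.3, 0.4, 0.4]
opening: 0.005
```

Run:
```python
from h import *
from door import *
s=bot.read_state();print(s["position"],s["tcp_rot"].round(3),s["force"]);p,d=bot.capture("wrist")
cv2.imwrite("pics/w8.png",p[:,:,::-1])
p,d=bot.capture("top");cv2.imwrite("pics/t8.png",cv2.resize(p[100:300,230:450,::-1],None,fx=3,fy=3))
y0=np.degrees(np.arctan2(s["tcp_rot"][1,0],s["tcp_rot"][0,0]));print(y0)
P=s["position"][:2]
rows(P,y0,[12,11,10,9,8,7,6,5,4,3,2,1,0,-1],.021)
```

```text
[ 0.55537539 -0.00471891  0.11105985] [[-0.237  0.     0.971]
 [-0.971  0.    -0.237]
 [-0.    -1.     0.   ]] [-0.2747417   0.35000133  0.39343286]
-103.73068940382247
12.0: 0.1, 0, 0.0, 0, 0.0, 0
11.0: 0.4, 0, 2.9, 0, -1.0, 0
10.0: 0.7, 0, 5.8, 0, -2.0, 0
9.0: 0.9, 0, 8.7, 0, -3.0, 0
8.0: 1.1, 0, 11.6, 0, -4.0, 0
7.0: 1.3, 0, 14.5, 0, -5.0, 0
6.0: 1.4, 0, 17.4, 0, -6.0, 0
5.0: 1.4, 0, 20.3, 0, -7.0, 0
4.0: 1.4, 0, 23.2, 0, -8.0, 0
3.0: 1.3, 0, 26.1, 0, -9.0, 0
2.0: 1.2, 0, 29.0, 0, -10.0, 0
1.0: 1.0, 0, 31.9, 0, -11.0, 0
0.0: 0.8, 0, 34.8, 0, -12.0, 0
-1.0: 0.6, 0, 37.7, 0, -13.0, 0
```

View pics/w8.png

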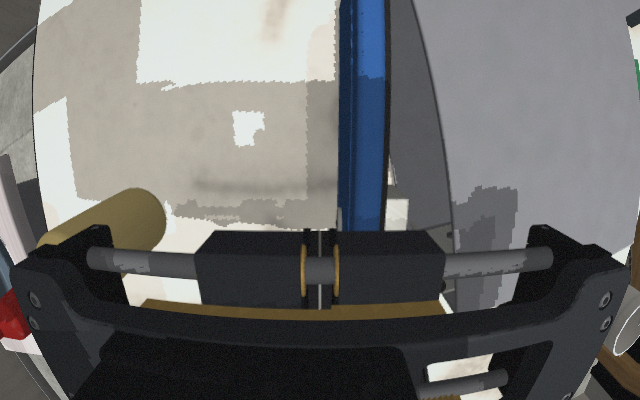

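View pics/t8.png

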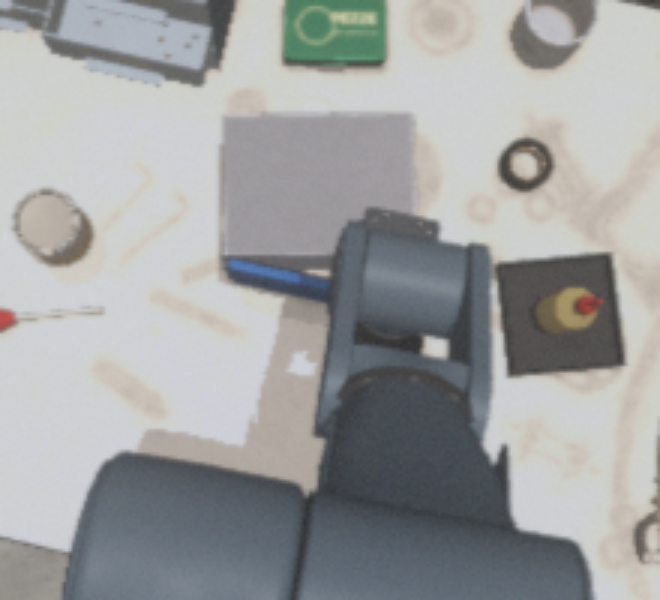

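The door is at about 12°, flush with the finger. The gripper body is over the locker top, about 28 mm above it. Closing slowly from here.

jog_arm:
  motion: [0.2,0,1.5,0,-0.5,0,0.4,0,3,0,-1,0,0.6,0,5,0,-1.7,0,0.8,0,7,0,-2.4,0,0.9,0,9,0,-3.1,0,1.1,0,11,0,-3.8,0,1.2,0,12.5,0,-4.3,0,1.3,0,13.5,0,-4.7,0,1.3,0,14.5,0,-5,0,1.3,0,14.5,0,-5,0]

```text
time_s: 20.8
position: [0.5692, -0.0095, 0.1111]
tcp_rot: [[-0.152, 0.0, 0.988], [-0.988, -0.0, -0.152], [0.0, -1.0, 0.0]]
force: [-0.2, 0.4, 0.3]
opening: 0.005
```

jog_arm:
  motion: [0,0,0.5,0,-0.2,0,0,0,1,0,-0.3,0,0,0,1.5,0,-0.5,0,0,0,2,0,-0.7,0]

```text
time_s: 21.3
position: [0.571, -0.0097, 0.111]
tcp_rot: [[-0.139, -0.0, 0.99], [-0.99, -0.0, -0.139], [0.0, -1.0, -0.0]]
force: [-0.8, 0.1, 0.1]
opening: 0.004
```

jog_arm:
  motion: [0,0,0.5,0,-0.2,0,0,0,1,0,-0.3,0,0,0,1.5,0,-0.5,0,0,0,2,0,-0.7,0]

```text
time_s: 21.8
position: [0.573, -0.01, 0.111]
tcp_rot: [[-0.127, -0.0, 0.992], [-0.992, 0.0, -0.127], [-0.0, -1.0, -0.0]]
force: [-0.6, 0.3, 0.0]
opening: 0.007
```

jog_arm:
  motion: [0,0,0.5,0,-0.2,0,0,0,1,0,-0.3,0,0,0,1.5,0,-0.5,0,0,0,2,0,-0.7,0]

```text
time_s: 22.3
position: [0.575, -0.0102, 0.1111]
tcp_rot: [[-0.115, -0.0, 0.993], [-0.993, -0.0, -0.115], [0.0, -1.0, -0.0]]
force: [0.3, -0.1, -0.1]
opening: 0.004
```

jog_arm:
  motion: [0,0,0.5,0,-0.2,0,0,0,1,0,-0.3,0,0,0,1.5,0,-0.5,0]

```text
time_s: 22.68
position: [0.5765, -0.0104, 0.1111]
tcp_rot: [[-0.107, -0.0, 0.994], [-0.994, -0.0, -0.107], [0.0, -1.0, -0.0]]
force: [-0.2, 0.5, 0.5]
opening: 0.003
```

jog_arm:
  motion: [0,0,0.5,0,-0.2,0,0,0,1,0,-0.3,0,0,0,1.5,0,-0.5,0]

```text
time_s: 23.05
position: [0.578, -0.0106, 0.1111]
tcp_rot: [[-0.098, 0.0, 0.995], [-0.995, -0.0, -0.098], [0.0, -1.0, 0.0]]
force: [-0.8, -1.1, 0.2]
opening: 0.009
```

jog_arm:
  motion: [0,0,0.5,0,-0.2,0,0,0,1,0,-0.3,0]

```text
time_s: 23.3
position: [0.5784, -0.0106, 0.111]
tcp_rot: [[-0.093, -0.001, 0.996], [-0.996, 0.0, -0.093], [0.0, -1.0, -0.001]]
force: [-2.3, -0.8, 1.1]
opening: 0.005
```

jog_arm:
  motion: [0,0,0.5,0,-0.2,0,0,0,1,0,-0.3,0]

```text
time_s: 23.55
position: [0.5788, -0.0107, 0.111]
tcp_rot: [[-0.087, -0.003, 0.996], [-0.996, 0.0, -0.087], [0.0, -1.0, -0.003]]
force: [-4.2, -1.3, 1.8]
opening: 0.006
```

jog_arm:
  motion: [0,0,0.5,0,-0.2,0,0,0,1,0,-0.3,0]

```text
time_s: 23.8
position: [0.5801, -0.0109, 0.1109]
tcp_rot: [[-0.082, -0.002, 0.997], [-0.997, -0.0, -0.082], [0.0, -1.0, -0.002]]
force: [-4.4, -1.6, 3.2]
opening: 0.007
```

The latch is engaging (-4.4 N). I'll keep taking half-millimetre steps.

jog_arm:
  motion: [0,0,0.5,0,-0.2,0,0,0,1,0,-0.3,0]

```text
time_s: 24.05
position: [0.5809, -0.011, 0.1109]
tcp_rot: [[-0.077, -0.002, 0.997], [-0.997, -0.0, -0.077], [0.0, -1.0, -0.002]]
force: [-4.9, -2.3, 2.9]
opening: 0.007
```

jog_arm:
  motion: [0,0,0.5,0,-0.2,0,0,0,1,0,-0.3,0]

```text
time_s: 24.3
position: [0.5817, -0.0112, 0.1109]
tcp_rot: [[-0.072, -0.003, 0.997], [-0.997, -0.0, -0.072], [0.0, -1.0, -0.003]]
force: [-5.2, -1.7, 3.7]
opening: 0.004
```

jog_arm:
  motion: [0,0,0.5,0,-0.2,0]

```text
time_s: 24.42
position: [0.5821, -0.0112, 0.1108]
tcp_rot: [[-0.068, -0.003, 0.998], [-0.998, -0.0, -0.068], [0.0, -1.0, -0.003]]
force: [-6.4, -2.1, 2.9]
opening: 0.01
```

jog_arm:
  motion: [0,0,0.5,0,-0.2,0]

```text
time_s: 24.55
position: [0.5824, -0.0112, 0.1108]
tcp_rot: [[-0.065, -0.004, 0.998], [-0.998, -0.0, -0.065], [0.0, -1.0, -0.003]]
force: [-6.2, -3.0, 3.7]
opening: 0.007
```

jog_arm:
  motion: [0,0,0.5,0,-0.1,0]

```text
time_s: 24.68
position: [0.5828, -0.0113, 0.1108]
tcp_rot: [[-0.063, -0.004, 0.998], [-0.998, -0.0, -0.063], [0.0, -1.0, -0.004]]
force: [-6.6, -2.4, 2.6]
opening: 0.005
```

jog_arm:
  motion: [0,0,0.5,0,-0.1,0]

```text
time_s: 24.8
position: [0.5832, -0.0114, 0.1108]
tcp_rot: [[-0.061, -0.004, 0.998], [-0.998, -0.0, -0.061], [0.0, -1.0, -0.004]]
force: [-6.8, -2.1, 3.7]
opening: 0.005
```

jog_arm:
  motion: [0,0,0.5,0,-0.1,0]

```text
time_s: 24.92
position: [0.5836, -0.0114, 0.1108]
tcp_rot: [[-0.059, -0.004, 0.998], [-0.998, -0.0, -0.059], [0.0, -1.0, -0.004]]
force: [-7.0, -2.4, 2.6]
opening: 0.006
```

jog_arm:
  motion: [0,0,0.5,0,-0.1,0]

```text
time_s: 25.05
position: [0.584, -0.0115, 0.1108]
tcp_rot: [[-0.058, -0.004, 0.998], [-0.998, -0.0, -0.058], [0.0, -1.0, -0.004]]
force: [-7.0, -2.9, 4.0]
opening: 0.005
```

jog_arm:
  motion: [0,0,0.5,0,-0.1,0]

```text
time_s: 25.18
position: [0.5843, -0.0115, 0.1108]
tcp_rot: [[-0.056, -0.005, 0.998], [-0.998, -0.0, -0.056], [0.0, -1.0, -0.005]]
force: [-7.3, -3.0, 4.1]
opening: 0.005
```

jog_arm:
  motion: [0,0,0.5,0,-0.1,0]

```text
time_s: 25.3
position: [0.5847, -0.0116, 0.1108]
tcp_rot: [[-0.054, -0.005, 0.999], [-0.999, -0.0, -0.054], [0.001, -1.0, -0.005]]
force: [-7.6, -3.4, 4.8]
opening: 0.003
```

jog_arm:
  motion: [0,0,0.5,0,-0.1,0]

```text
time_s: 25.42
position: [0.5851, -0.0116, 0.1108]
tcp_rot: [[-0.052, -0.005, 0.999], [-0.999, -0.0, -0.052], [0.001, -1.0, -0.005]]
force: [-9.2, -3.6, 4.8]
opening: 0.006
```

jog_arm:
  motion: [0,0,0.5,0,-0.1,0]

```text
time_s: 25.55
position: [0.5855, -0.0117, 0.1108]
tcp_rot: [[-0.051, -0.006, 0.999], [-0.999, -0.0, -0.051], [0.001, -1.0, -0.006]]
force: [-7.4, -2.8, 4.8]
opening: 0.005
```

jog_arm:
  motion: [0,0,0.5,0,-0.1,0]

```text
time_s: 25.68
position: [0.5859, -0.0117, 0.1107]
tcp_rot: [[-0.049, -0.006, 0.999], [-0.999, -0.0, -0.049], [0.001, -1.0, -0.006]]
force: [-8.6, -3.1, 4.6]
opening: 0.005
```

jog_arm:
  motion: [0,0,0.5,0,-0.1,0]

```text
time_s: 25.8
position: [0.5868, -0.0116, 0.1108]
tcp_rot: [[-0.047, -0.005, 0.999], [-0.999, -0.0, -0.047], [0.0, -1.0, -0.005]]
force: [-2.9, -1.0, 0.2]
opening: 0.008
```

jog_arm:
  motion: [0,0,0.5,0,-0.1,0]

```text
time_s: 25.92
position: [0.5876, -0.0114, 0.1106]
tcp_rot: [[-0.046, -0.004, 0.999], [-0.999, 0.0, -0.046], [-0.0, -1.0, -0.004]]
force: [-6.6, -1.6, 2.0]
opening: 0.002
```

jog_arm:
  motion: [0,0,0.5,0,-0.1,0]

```text
time_s: 26.05
position: [0.5875, -0.0113, 0.1105]
tcp_rot: [[-0.044, -0.006, 0.999], [-0.999, 0.0, -0.044], [-0.0, -1.0, -0.006]]
force: [-8.2, -1.8, 3.5]
opening: 0.007
```

The force dropped to 2.9 N as the bolt passed the strike, and now the buffers are resisting. I'll press on gently until it snaps in, staying below 18 N.

jog_arm:
  motion: [0,0,0.3,0,0,0]

```text
time_s: 26.18
position: [0.5872, -0.0112, 0.1104]
tcp_rot: [[-0.044, -0.007, 0.999], [-0.999, 0.001, -0.044], [-0.0, -1.0, -0.007]]
force: [-8.4, -2.5, 4.1]
opening: 0.006
```

jog_arm:
  motion: [0,0,0.3,0,0,0]

```text
time_s: 26.3
position: [0.5873, -0.0111, 0.1104]
tcp_rot: [[-0.044, -0.007, 0.999], [-0.999, 0.001, -0.044], [-0.001, -1.0, -0.007]]
force: [-9.9, -1.3, 3.3]
opening: 0.007
```

jog_arm:
  motion: [0,0,0.3,0,0,0]

```text
time_s: 26.42
position: [0.5871, -0.011, 0.1103]
tcp_rot: [[-0.044, -0.009, 0.999], [-0.999, 0.001, -0.044], [-0.001, -1.0, -0.009]]
force: [-10.4, -2.1, 3.9]
opening: 0.004
```

jog_arm:
  motion: [0,0,0.3,0,0,0]

```text
time_s: 26.55
position: [0.5872, -0.011, 0.1102]
tcp_rot: [[-0.044, -0.009, 0.999], [-0.999, 0.001, -0.044], [-0.001, -1.0, -0.009]]
force: [-5.8, -1.1, 1.5]
opening: 0.002
```

jog_arm:
  motion: [0,0,0.3,0,0,0]

```text
time_s: 26.68
position: [0.5874, -0.0109, 0.1102]
tcp_rot: [[-0.044, -0.009, 0.999], [-0.999, 0.001, -0.044], [-0.001, -1.0, -0.009]]
force: [-9.3, -0.3, 2.5]
opening: 0.002
```

jog_arm:
  motion: [0,0,0.3,0,0,0]

```text
time_s: 26.8
position: [0.5874, -0.0108, 0.11]
tcp_rot: [[-0.044, -0.01, 0.999], [-0.999, 0.001, -0.044], [-0.001, -1.0, -0.01]]
force: [-11.0, -1.3, 4.2]
opening: 0.003
```

There was a drop to 5.8 N at 26.55 s, which is probably the snap. Two more small steps for margin, then I'll back off and look.

jog_arm:
  motion: [0,0,0.3,0,0,0]

```text
time_s: 26.92
position: [0.5872, -0.0108, 0.11]
tcp_rot: [[-0.043, -0.011, 0.999], [-0.999, 0.002, -0.043], [-0.001, -1.0, -0.011]]
force: [-10.9, -0.9, 4.6]
opening: 0.007
```

jog_arm:
  motion: [0,0,0.3,0,0,0]

```text
time_s: 27.05
position: [0.5874, -0.0107, 0.11]
tcp_rot: [[-0.043, -0.011, 0.999], [-0.999, 0.002, -0.043], [-0.001, -1.0, -0.011]]
force: [-7.0, 0.2, 1.7]
opening: 0.004
```

jog_arm:
  motion: [0,0,0.3,0,0,0]

```text
time_s: 27.18
position: [0.5889, -0.0108, 0.11]
tcp_rot: [[-0.044, -0.008, 0.999], [-0.999, 0.001, -0.044], [-0.001, -1.0, -0.008]]
force: [-6.9, 0.5, -0.9]
opening: 0.008
```

jog_arm:
  motion: [0,0,0.3,0,0,0]

```text
time_s: 27.3
position: [0.5898, -0.0109, 0.1099]
tcp_rot: [[-0.044, -0.007, 0.999], [-0.999, 0.001, -0.044], [-0.001, -1.0, -0.007]]
force: [-5.9, 0.1, 0.1]
opening: 0.006
```

jog_arm:
  motion: [0,0,0.3,0,0,0]

```text
time_s: 27.42
position: [0.5904, -0.0109, 0.1099]
tcp_rot: [[-0.044, -0.007, 0.999], [-0.999, 0.001, -0.044], [-0.001, -1.0, -0.007]]
force: [-7.6, 0.2, 0.5]
opening: 0.008
```

jog_arm:
  motion: [0,0,0.3,0,0,0]

```text
time_s: 27.55
position: [0.5905, -0.0109, 0.1099]
tcp_rot: [[-0.044, -0.007, 0.999], [-0.999, 0.001, -0.044], [-0.001, -1.0, -0.007]]
force: [-7.6, 0.5, 0.9]
opening: 0.006
```

jog_arm:
  motion: [0,0,0.4,0,0,0]

```text
time_s: 27.68
position: [0.5905, -0.0109, 0.1099]
tcp_rot: [[-0.044, -0.008, 0.999], [-0.999, 0.001, -0.044], [-0.001, -1.0, -0.008]]
force: [-8.7, -0.9, 1.1]
opening: 0.004
```

jog_arm:
  motion: [0,0,0.4,0,0,0]

```text
time_s: 27.8
position: [0.5905, -0.0109, 0.1099]
tcp_rot: [[-0.043, -0.009, 0.999], [-0.999, 0.001, -0.043], [-0.001, -1.0, -0.009]]
force: [-8.7, -0.1, 1.0]
opening: 0.004
```

jog_arm:
  motion: [0,0,0.4,0,0,0]

```text
time_s: 27.92
position: [0.5905, -0.0109, 0.1098]
tcp_rot: [[-0.043, -0.01, 0.999], [-0.999, 0.001, -0.043], [-0.001, -1.0, -0.01]]
force: [-9.1, -1.1, 2.7]
opening: 0.007
```

jog_arm:
  motion: [0,0,0.4,0,0,0]

```text
time_s: 28.05
position: [0.5905, -0.0109, 0.1099]
tcp_rot: [[-0.043, -0.011, 0.999], [-0.999, 0.001, -0.043], [-0.001, -1.0, -0.011]]
force: [-11.0, -0.8, 3.7]
opening: 0.003
```

jog_arm:
  motion: [0,0,0.4,0,0,0]

```text
time_s: 28.18
position: [0.5906, -0.0109, 0.1099]
tcp_rot: [[-0.043, -0.011, 0.999], [-0.999, 0.001, -0.043], [-0.001, -1.0, -0.012]]
force: [-12.1, -0.7, 4.0]
opening: 0.003
```

jog_arm:
  motion: [0,0,0.4,0,0,0]

```text
time_s: 28.3
position: [0.5906, -0.0109, 0.1098]
tcp_rot: [[-0.043, -0.012, 0.999], [-0.999, 0.002, -0.043], [-0.001, -1.0, -0.012]]
force: [-12.0, -1.2, 4.4]
opening: 0.003
```

jog_arm:
  motion: [0,0,0.4,0,0,0]

```text
time_s: 28.42
position: [0.5906, -0.0109, 0.1098]
tcp_rot: [[-0.043, -0.013, 0.999], [-0.999, 0.002, -0.043], [-0.001, -1.0, -0.013]]
force: [-12.2, -2.3, 5.9]
opening: 0.002
```

The position has stopped moving at 0.5906 while the force has climbed to 12 N. I'll back off gradually and see whether the door holds.

jog_arm:
  motion: [0,0,-1,0,0,0,0,0,-2,0,0,0,0,0,-3,0,0,0,0,0,-4,0,0,0]

```text
time_s: 28.92
position: [0.5903, -0.0109, 0.11]
tcp_rot: [[-0.044, -0.005, 0.999], [-0.999, 0.001, -0.044], [-0.001, -1.0, -0.005]]
force: [-3.9, 1.6, -0.9]
opening: 0.002
```

jog_arm:
  motion: [0,0,-1,0,0,0,0,0,-2,0,0,0,0,0,-3,0,0,0,0,0,-4,0,0,0]

```text
time_s: 29.42
position: [0.5902, -0.0117, 0.1117]
tcp_rot: [[-0.044, 0.004, 0.999], [-0.999, -0.001, -0.044], [0.001, -1.0, 0.004]]
force: [0.6, -0.7, -0.1]
opening: 0.005
```

jog_arm:
  motion: [0,0,-2,0,0,0,0,0,-5,0,0,0,0,0,-10,0,0,0,0,0,-16,0,0,0,0,0,-20,0,0,0,0,0,-20,0,0,0]

```text
time_s: 30.18
position: [0.5679, -0.0104, 0.111]
tcp_rot: [[-0.044, -0.0, 0.999], [-0.999, 0.0, -0.044], [-0.0, -1.0, -0.0]]
force: [0.5, -1.2, -0.3]
opening: 0.006
```

Run:
```python
from h import *
s=bot.read_state();print(s["position"],s["force"]);p,d=bot.capture("wrist")
cv2.imwrite("pics/w9.png",p[:,:,::-1])
p,d=bot.capture("scene");cv2.imwrite("pics/s9.png",cv2.resize(p[100:320,190:430,::-1],None,fx=2.7,fy=2.7))
```

```text
[ 0.56787789 -0.01039234  0.11104875] [ 0.45787258 -1.20927634 -0.29966679]
```

View pics/w9.png

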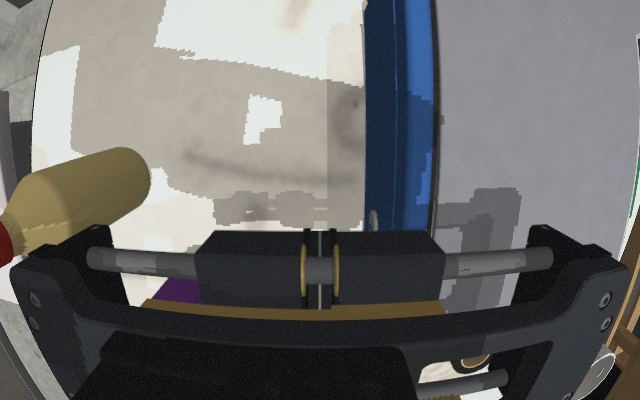

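View pics/s9.png

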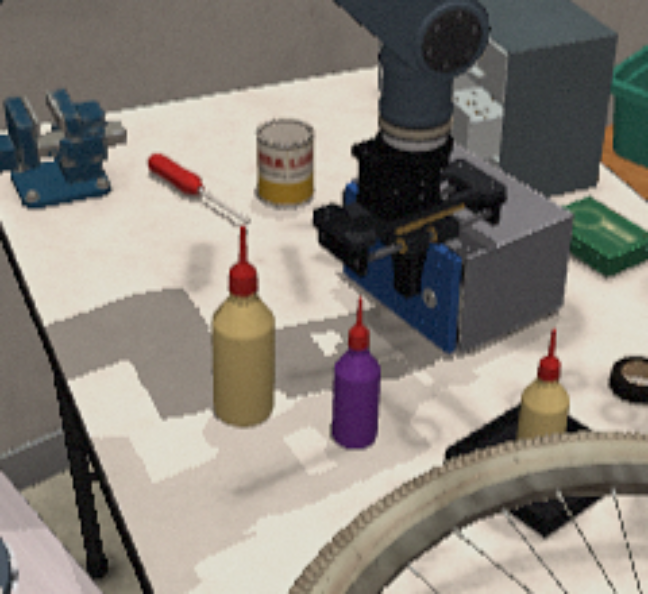

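The door stays shut with the finger clear of it. I'll retract up and away and measure the door's angle.

jog_arm:
  motion: [0,-5,0,0,0,0,0,-20,0,0,0,0,0,-45,0,0,0,0,0,-75,0,0,0,0,0,-105,0,0,0,0,0,-135,-5,0,0,0,0,-165,-15,0,0,0,0,-190,-30,0,0,0,0,-210,-50,0,0,0,0,-220,-75,0,0,0,0,-220,-95,0,0,0,0,-220,-105,0,0,0,0,-220,-110,0,0,0,0,-220,-110,0,0,0]

```text
time_s: 32.02
position: [0.4587, -0.0057, 0.3312]
tcp_rot: [[-0.044, 0.001, 0.999], [-0.999, -0.0, -0.044], [0.0, -1.0, 0.001]]
force: [0.0, 0.3, -0.2]
opening: 0.008
```

Run:
```python
from h import *
s=bot.read_state();print(s["position"],s["force"]);p,d=bot.capture("wrist")
p=p[:,:,::-1].copy();cv2.imwrite("pics/w10.png",p)
p,d=bot.capture("top");np.save("pics/t10.npy",d);cv2.imwrite("pics/t10f.png",p[:,:,::-1]);cv2.imwrite("pics/t10.png",cv2.resize(p[120:270,290:450,::-1],None,fx=4,fy=4))
H=np.array([.615,.1505])
for th in(0,4.5):
  for r in(.02,.193):
    a=np.radians(268.25-th);x=H+r*np.array([np.cos(a),np.sin(a)]);print(th,r,wrist_proj([*x,.13],s),proj("top",np.array([*x,.13])))
p,d=bot.capture("scene");cv2.imwrite("pics/s10.png",cv2.resize(p[100:320,190:430,::-1],None,fx=2.7,fy=2.7));np.save("pics/s10.npy",d);cv2.imwrite("pics/s10f.png",p[:,:,::-1])
```

```text
[ 0.45869802 -0.00568921  0.33122536] [ 0.01014694  0.31281761 -0.15646703]
0 0.02 (np.float64(450.1118036540221), np.float64(61.59270052108508)) (np.float64(311.38131332736157), np.float64(186.9999579954248))
0 0.193 (np.float64(445.1981230389313), np.float64(206.70948862696358)) (np.float64(367.20288490289465), np.float64(187.158224167318))
4.5 0.02 (np.float64(448.89238132856656), np.float64(61.40148439160754)) (np.float64(311.3582397229176), np.float64(187.5012649759997))
4.5 0.193 (np.float64(433.89223954488546), np.float64(206.47581186329967)) (np.float64(367.0526685924758), np.float64(192.00630198197385))
```

View pics/w10.png

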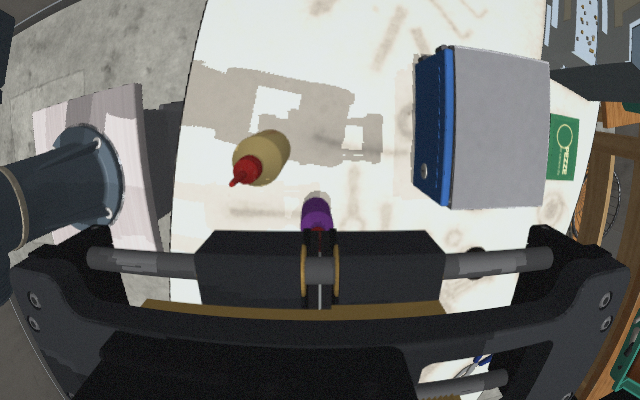

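View pics/t10.png

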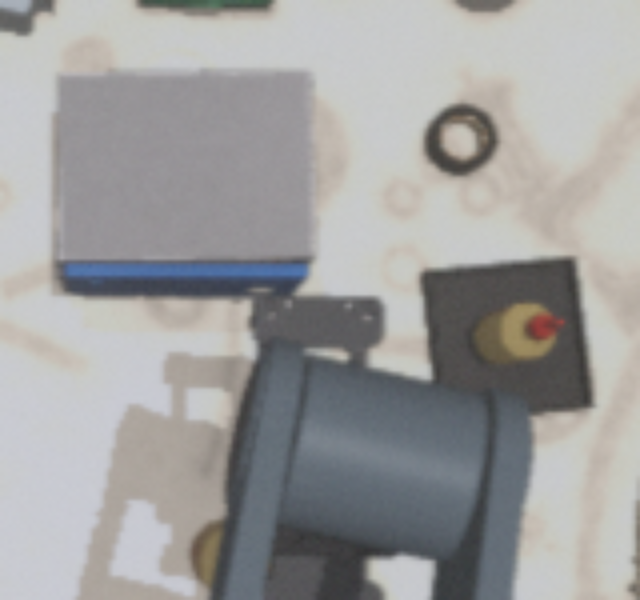

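View pics/s10.png

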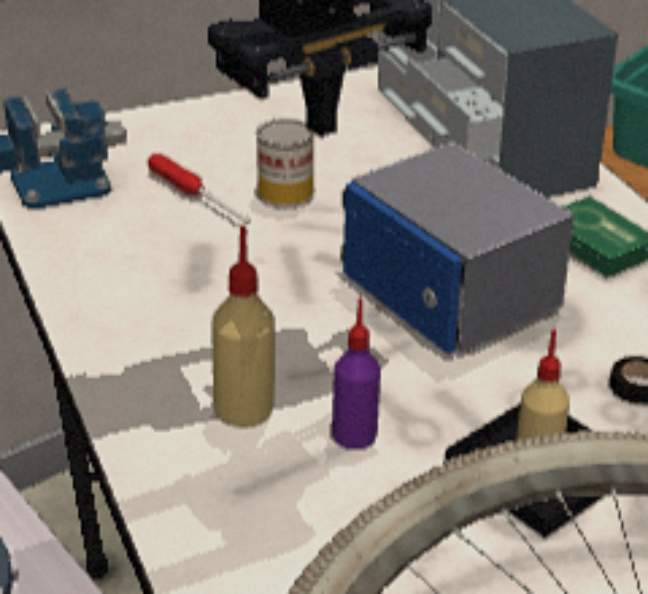

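The top view shows the blue door's top edge parallel to the locker front: crop row 270 at both ends, x 65 to 308. That puts it at about 0°, where an unlatched door would sit beyond 4.5°. In the wrist view the door edge runs (447,60) to (446,205), against (450,62) to (445,207) predicted for 0° and (449,61) to (434,206) for 4.5°. The bottle stands upright in the tray, the tin, screwdriver and tape have not moved, and the robot is touching nothing.

Run:
```python
from h import *
print(bot.hand_in(), bot.read_state()["time_s"])
```

```text
the job is handed in; nothing more can be done
the job is handed in; nothing more can be done
```

The smaller cream oil bottle is standing upright in the drip tray, released. The locker door is shut and stays shut by itself. I handed in at about 32 s.

- **Bottle:** I gripped it by the neck, lowered it until it touched the tray floor and let go. The last pictures show it upright near the middle of the tray.
- **Door:** I pushed it near the free edge with the closed fingers, at about 0.4 rad/s at most and in steps of 0.5 mm or less at the end. The highest reading I saw was about 14 N in total (12 N along the push), against the limit of 18 N.
- **Latch:** The force did not show one clean snap. It dropped several times (for example to 2.9 N and to 5.8 N), then rose to 12 N with the door no longer moving. After I backed off, the door stayed put. In both the top and wrist pictures it sits at about 0°, well below the 4.5° an unlatched door springs back to.
- **Other things:** The grease tin, screwdriver, tape roll and the two look-alike bottles appear unmoved in the last pictures. The robot was touching nothing at hand-in.

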